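# Clear the lens barrel and shut the sensor case

## Task

Somebody left a lens barrel standing inside the open aluminium sensor case, and it is too tall for the lid to shut. Take it out and stand it upright on the white pad that holds the other barrels, then swing the case's lid shut and press down firmly on it with the fingertips, holding briefly, so that it is fully home. Leave the other barrels and the bottle as they are.

Things in the scene. Friction and masses are not known exactly. Their poses are not given: they have to be found in the camera images.
- case: open aluminium case fixed to the breadboard, 160 (x) x 170 (y) x 50 (z) mm outside, walls and floor 5 mm; origin at the centre of its underside, x towards its hinge side. A low sensor board (17 mm high at most, above the underside) sits on its floor at x = +35 to +70 mm, |y| < 25 mm. The lid is hinged along its upper +x rim
- lid (a joint): angle of the case's lid in rad: 0 = shut flat on the rim, about 1.57 = standing upright, up to 1.95 = leaning back. The stiff hinge stays wherever it is left (about 2 N at the front edge moves it). The lid is a flat aluminium plate 172 mm (from the hinge to its free edge, 12 mm beyond the case's front wall) x 170 mm x 6 mm, without a handle
- lid_hinge (a point): middle of the lid's hinge line, on the lid's underside, 50 mm above the case's underside at its +x wall; the point turns with the lid: its x axis points from the free edge to the hinge, its y axis lies along the hinge, its z axis is the normal of the lid's outer face (up when shut)
- lid_edge (a point): middle of the lid's free edge, on the outer face (the face that is on top when shut), 172 mm from the hinge
- left_barrel: the lens barrel to be cleared: a steel tube of 24 to 27 mm diameter with a red plastic cap of 29 mm diameter (the top 20 mm), 72 mm tall, about 90 g, standing on the case's floor (5 mm above the case's underside) in the part away from the hinge; origin at the centre of its underside, z up its axis
- pad: white flat pad, 190 (x) x 220 (y) x 6 mm, fixed to the breadboard; origin at the centre of its underside. Three barrels stand in a row near its +x side (x about +50 mm); the half on its -x side is free
- barrel0: a lens barrel identical to left_barrel (steel, red plastic cap, 29 mm across, 72 mm tall), a bystander standing on the pad, in the row along the pad's +x side; origin at the centre of its underside, z up its axis
- barrel1: a lens barrel identical to left_barrel (steel, red plastic cap, 29 mm across, 72 mm tall), a bystander standing on the pad, in the row along the pad's +x side; origin at the centre of its underside, z up its axis
- barrel2: a lens barrel identical to left_barrel (steel, red plastic cap, 29 mm across, 72 mm tall), a bystander standing on the pad, in the row along the pad's +x side; origin at the centre of its underside, z up its axis
- dispenser: square pale blue dispenser bottle with a steel cap, 50 x 50 x 112 mm, a bystander standing beyond the case and pad; origin at the centre of its underside

How it is judged:
By the outcome, as a careful person would: the job done as asked, in the order asked, and still so for the second after the job is handed in, with the robot touching nothing.
It also fails if it takes over 61 s, if anything falls off the work surface, if the arm or the gripper's body presses on something with over 40 N, if the wrist force passes 120 N, or if a joint passes its speed limit or range.

## Robot

A 7-joint arm with a two-finger parallel gripper is mounted at the origin on the work surface. World frame = base frame: x ahead of the robot, y to its left, z up, the work surface at z = 0. Lengths are in m, angles in rad, forces in N, time in s.
With the tool pointing down it reaches from about 0.4 to 0.85 m from the base axis. Payload 10.4 kg.
Tool frame: the origin (TCP) lies midway between the tips of the shut fingers; the grasp point (between the pads) lies 19 mm behind it (r.grasp_offset is the distance from the TCP to the grasp point, in m); x points along the fingers, y is the direction in which the jaws open and shut, and the axes are right-handed (so a half turn about x gives the same grasp; the last joint's range is limited). The gripper opens to 87 mm and grips with 3 to 60 N. Pads are 19 mm wide; open, the fingers measure 117 mm over their backs; the gripper's body (75 mm by 190 mm) begins 51 mm behind the grasp point.
Start: joints at [1.282, 0.332, -0.065, 1.46, 0.022, 1.35, -0.088], TCP at [0.164, -0.603, 0.223] pointing down, gripper open.
Joint ranges: [-2.6, 2.6], [-0.5, 2.12], [-1.47, 1.34], [0.16, 2.42], [-1.27, 4.41], [0.06, 2.06], [-2.6, 2.6]. Speed limits (rad/s): [2.22, 2.22, 2.79, 2.79, 3.14, 3.14, 3.14].

## Interface

Orientations are given as a unit quaternion [x, y, z, w].
In Python, from bench import r, vision, close_job gives the robot as it stands. The module is installed in compiled form; this text tells all that it offers.
- The arm moves only by the shell command python3 -m pendant 'ROWS' [OPENING] [FORCE]. ROWS is text: rows parted by semicolons, each of 6 numbers parted by spaces: the shift along the tool's x, y, z in units of 0.25 m (1.0 is 0.25 m), then the turn, a rotation vector about the tool's x, y, z in units of 1.5 rad (1.0 is 1.5 rad). A call has 1 to 8 rows; each row is the pose to reach, as a shift and turn from the pose commanded when the call began, along the tool's axes at that moment; what a row does not reach only later rows make up. A row lasts 1/10 s, in which the tool goes at most 50 mm and 8.59 degrees, less where a joint would pass 70% of its speed; a pose out of reach is approached as far as the arm can. A call with a number of a shift or a turn outside -1 to 1 is refused whole. A call with a gripper value outside its range is refused whole. OPENING is the gripper command: -1 is shut, 1 is fully open, values between are in proportion, set as the call begins (- or left out, the last holds). The fingers move at their own pace and stop on an object; FORCE is the grip in N (left out, the last holds). Time passes only in rows, so rows that repeat a pose let the fingers close. It gives the time, the measured TCP pose, the force and the opening at its end, in the units of the state.
- r.read_state(): the state, without advancing time (a new reading comes with each control period).
- vision.camera(name): name is "scene" or "top" or "wrist"; returns (picture, depth): 384x512x3 uint8, blue, green, red; 384x512 float32, m along the optical axis (not along the pixel's ray), 0 where there is no reading.
- vision.get_calibration(name): a dict with "camera_matrix" (3x3 intrinsics, pixels), "rvec" (rotation vector, rad) and "tvec" (3), from world to camera coordinates, as OpenCV has them. Camera axes: x right, y down, z forward; pixel columns grow to the right and rows downward; lengths in m; the calibration is good to about 2 mm. A picture is of the moment at which its call begins: read the wrist's pose just before it. get_calibration takes no time and is no camera call; for the wrist camera it gives the pose at the moment of the call.
- close_job(): hands the job in, once; it reports no verdict.
The state is a dict: "time": time; "joint_positions": joint angles; "joint_vel": joint speeds; "joint_torque": joint torques, N m; "ee_pos": TCP position; "eef_rot": TCP orientation; "ft_force": force on the tool from outside, world axes, zero at the start; "torque": the same for the moment, N m; "width": finger opening in m.
Only numpy, scipy, OpenCV 4.12 (cv2) and the standard library are available. Lean on these libraries where they do the work, as an engineer would, in place of code of your own. Each camera call takes 0.05 s, during which the arm holds its last target. There are 200 camera calls.

## Working session

There is one attempt and no reset: what is moved stays moved. The work goes in short steps, Python scripts to look and compute and a shell command to move; the robot and the scene stay as the last step left them, time stands still between calls to the robot, and variables do not carry over. Pictures are saved under pics/ and viewed, about 8 in all and at most 12, crops included, and the job is handed in when it is done.

```bash
mkdir -p pics
cat > h.py <<'E'
import numpy as np, cv2
from scipy.spatial.transform import Rotation as R
from bench import r, vision
def cam(n):
    c=vision.get_calibration(n); im,d=vision.camera(n)
    return im,d,np.array(c["camera_matrix"],float),cv2.Rodrigues(np.array(c["rvec"],float))[0],np.array(c["tvec"],float).ravel()
def cloud(d,K,Rm,t):
    v,u=np.mgrid[:d.shape[0],:d.shape[1]]
    p=np.stack([(u-K[0,2])/K[0,0]*d,(v-K[1,2])/K[1,1]*d,d],-1)
    return (p-t)@Rm   # world
def rel(target,quat=None):
    "tool-frame shift (units .25 m) from measured pose to world TCP target"
    s=r.read_state(); T=R.from_quat(s["eef_rot"]); 
    o=[T.inv().apply(np.array(target)-s["ee_pos"])/.25]
    if quat is not None: o.append((T.inv()*R.from_quat(quat)).as_rotvec()/1.5)
    return np.round(np.concatenate(o),3)
E
python3 - <<'E'
from h import *
np.set_printoptions(precision=4,suppress=True)
s=r.read_state();print(s)
print(R.from_quat(s["eef_rot"]).as_matrix())
ims=[]
for n in("scene","top"):
    im,d,K,Rm,t=cam(n); P=cloud(d,K,Rm,t); np.savez(n+".npz",im=im,P=P,d=d,K=K,Rm=Rm,t=t); cv2.imwrite(f"pics/{n}.png",im)
    print(n,-Rm.T@t)
    hsv=cv2.cvtColor(im,cv2.COLOR_BGR2HSV)
    m=(((hsv[...,0]<10)|(hsv[...,0]>170))&(hsv[...,1]>130)&(hsv[...,2]>60)).astype(np.uint8)
    k,l,st,c=cv2.connectedComponentsWithStats(m)
    for i in range(1,k):
        if st[i,4]>30:
            q=P[(l==i)&(d>0)]; print(n,c[i],st[i],q.min(0),q.max(0),np.median(q,0))
E
```

```text
{'time': 0.0, 'joint_positions': array([ 1.2824,  0.3328, -0.0647,  1.4609,  0.0216,  1.3499, -0.0885]), 'joint_vel': array([ 0.0018,  0.001 , -0.0015,  0.0001,  0.0004,  0.0001,  0.0016]), 'joint_torque': array([  0.0012, -62.3263,   0.0252, -38.9891,  -0.0614,   0.04  ,
         0.0001]), 'ee_pos': array([ 0.1641, -0.6027,  0.2218]), 'eef_rot': array([-0.7008, -0.0942,  0.701 , -0.0932]), 'ft_force': array([ 0.4818,  0.2417, -0.1179]), 'torque': array([0.0099, 0.0318, 0.0038]), 'width': 0.08690262111378375}
[[-0.0004  0.2627 -0.9649]
 [ 0.0013 -0.9649 -0.2627]
 [-1.     -0.0014  0.0001]]
scene [ 0.9567 -0.5418  0.8921]
scene [293.9618 120.5414] [287 114  14  14 157] [0.5279 0.2273 0.0069] [0.5978 0.3408 0.0937] [0.582  0.2435 0.0856]
scene [274.6569 136.4804] [270 131  10  12 102] [0.5587 0.1603 0.0727] [0.5826 0.1874 0.0918] [0.5726 0.1695 0.0878]
scene [258.4579 150.3925] [254 145  10  12 107] [0.5497 0.0992 0.0728] [0.5739 0.1255 0.0922] [0.5635 0.1105 0.0879]
scene [150.8187 215.7135] [144 209  14  15 171] [ 0.4232 -0.1789  0.0166] [ 0.4821 -0.1158  0.0906] [ 0.4708 -0.1667  0.
[... 552 characters left out ...]
13  12 110] [0.5475 0.1043 0.076 ] [0.5726 0.1295 0.0943] [0.5607 0.1161 0.0905]
top [507.098  221.8725] [502 216  10  13 102] [ 0.5657 -0.5778  0.0574] [ 0.5907 -0.562   0.0796] [ 0.5772 -0.5686  0.0747]
top [506.7059 241.1008] [501 234  11  14 119] [ 0.5211 -0.6031  0.0229] [ 0.5496 -0.5547  0.0803] [ 0.5335 -0.5627  0.0752]
top [506.0827 260.8195] [500 255  12  13 133] [ 0.4772 -0.5987  0.0159] [ 0.5029 -0.5486  0.0803] [ 0.4894 -0.5559  0.0749]
top [328.9784 263.9784] [323 258  13  13 139] [ 0.4548 -0.1868  0.0159] [ 0.481  -0.1483  0.0934] [ 0.4676 -0.1617  0.0892]
top [505.6599 280.9048] [499 275  13  13 147] [ 0.433  -0.5622  0.0562] [ 0.4589 -0.5418  0.0798] [ 0.4458 -0.5502  0.0748]
```

View pics/scene.png

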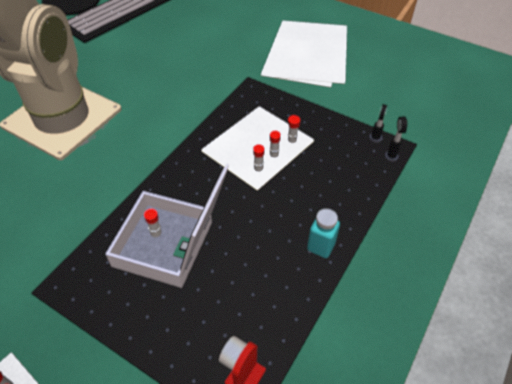

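View pics/top.png

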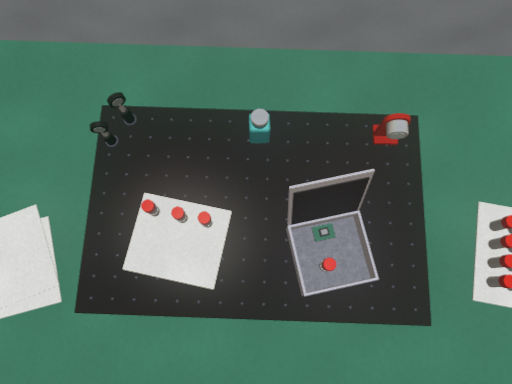

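The scene view shows the open case (about 160,235) with the red-capped barrel in it (150,215). The pad is at (258,148) with three barrels. The lid stands about upright on the +x side. In the top view the barrel is at (329,264), the case rim corners at about (289,237), (360,213), (376,258) and (303,293), and the pad at (178,240).

Run:
```python
from h import *
np.set_printoptions(precision=4,suppress=True)
for n in("top","scene"):
    z=np.load(n+".npz"); im,P,d,K,Rm,t=[z[k] for k in("im","P","d","K","Rm","t")]
    C=-Rm.T@t
    def plane(uv,h):
        w=np.c_[(np.array(uv)-[K[0,2],K[1,2]])/[K[0,0],K[1,1]],np.ones(len(uv))]@Rm
        return C+w*((h-C[2])/w[:,2])[:,None]
    hsv=cv2.cvtColor(im,cv2.COLOR_BGR2HSV)
    bb=P[(P[...,0]>.3)&(P[...,0]<.75)&(abs(P[...,1])<.3)&(hsv[...,2]<50)]
    print(n,"board z",np.median(bb[:,2]))
    X,Y,Z=P[...,0],P[...,1],P[...,2]
    # pad
    m=((hsv[...,1]<60)&(hsv[...,2]>150)&(Z<.04)&(X>.35)&(X<.65)&(Y>.03)&(Y<.33)).astype(np.uint8)
    m=cv2.morphologyEx(m,cv2.MORPH_CLOSE,np.ones((9,9)))
    cs=max(cv2.findContours(m,0,1)[0],key=cv2.contourArea)[:,0]
    w=plane(cs,.018); print(" pad",cv2.minAreaRect((w[:,:2]*1000).astype(np.float32)),np.median(P[m>0],0))
    # case rim
    m=(Z>.055)&(Z<.068)&(X>.34)&(X<.6)&(Y<-.04)&(Y>-.28)
    q=P[m]; print(" rim z",np.median(q[:,2]),len(q)); print(cv2.minAreaRect((q[:,:2]*1000).astype(np.float32)), cv2.boxPoints(cv2.minAreaRect((q[:,:2]*1000).astype(np.float32))))
    # lid
    m=(Z>.075)&(X>.48)&(X<.65)&(Y<-.02)&(Y>-.3); q=P[m]
    if len(q)>20:
        c=q.mean(0); N=np.linalg.svd(q-c,full_matrices=False)[2][2]; print(" lid",len(q),c,N,q.min(0),q.max(0))
        top=q[q[:,2]>q[:,2].max()-.012]; print("  top edge",top.min(0),top.max(0),top.mean(0))
    # caps: full cap top
    red=((hsv[...,0]<10)|(hsv[...,0]>170))&(hsv[...,1]>130)&(Z>.084)&(X<.65)&(Y>-.3)
    k,l,st,c=cv2.connectedComponentsWithStats(red.astype(np.uint8))
    for i in range(1,k):
        if st[i,4]>20:
            q=P[l==i]; print("  cap",st[i,4],cv2.minEnclosingCircle((q[:,:2]*1000).astype(np.float32)),np.percentile(q[:,2],[50,90]))
    m=(Z>.09)&(X>.62)&(X<.8)&(abs(Y)<.12); print(" disp",P[m].min(0) if m.any() else 0,P[m].max(0) if m.any() else 0)
```

```text
top board z 0.013036706436450197
 pad ((518.3994750976562, 185.11767578125), (220.8715057373047, 189.64073181152344), 79.95601654052734) [0.51   0.1824 0.0187]
 rim z 0.06211546605803834 776
((498.7951354980469, -172.85986328125), (162.28506469726562, 171.22206115722656), 14.229066848754883) [[ 399.0989 -109.8201]
 [ 441.1851 -275.7892]
 [ 598.4914 -235.8996]
 [ 556.4052  -69.9305]]
 lid 2997 [ 0.5995 -0.1446  0.1651] [-0.9253 -0.2332  0.2991] [ 0.4804 -0.2343  0.0752] [ 0.6434 -0.0601  0.2321]
  top edge [ 0.5963 -0.2244  0.2201] [ 0.6434 -0.0605  0.2321] [ 0.6199 -0.1413  0.2262]
  cap 114 ((583.7052612304688, 245.18309020996094), 13.483251571655273) [0.091  0.0928]
  cap 111 ((569.5835571289062, 176.85467529296875), 13.003674507141113) [0.0906 0.0926]
  cap 109 ((560.2637939453125, 117.00808715820312), 13.115917205810547) [0.0905 0.0928]
  cap 134 ((468.5420837402344, -161.84039306640625), 14.236454963684082) [0.0894 0.091 ]
 disp [ 0.766  -0.0229  0.0905] [0.8    0.0271 0.1273]
scene board z 0.010905634950392354
 pad ((517.15869140625, 175.92587280273438), (236.38499450683594, 19
[... 189 characters left out ...]
465) [[ 395.9372 -112.5851]
 [ 438.481  -279.7782]
 [ 603.1863 -237.8675]
 [ 560.6426  -70.6744]]
 lid 848 [ 0.6115 -0.1673  0.1798] [ 0.8973  0.2579 -0.3581] [ 0.4801 -0.2371  0.0753] [ 0.6434 -0.0618  0.2305]
  top edge [ 0.5976 -0.2275  0.2186] [ 0.6434 -0.0618  0.2305] [ 0.6224 -0.1509  0.2257]
  cap 88 ((582.6651000976562, 243.88754272460938), 15.9802827835083) [0.0884 0.0904]
  cap 75 ((571.7337036132812, 173.78370666503906), 13.996804237365723) [0.089  0.0905]
  cap 81 ((561.7236328125, 113.71417236328125), 14.687041282653809) [0.0886 0.0908]
  cap 126 ((467.32904052734375, -166.20233154296875), 15.557193756103516) [0.0875 0.0895]
 disp [ 0.7674 -0.0285  0.09  ] [0.7999 0.0175 0.1273]
```

The case is at (0.499, -0.173) with yaw about 14°, which agrees with its 160x170 size. Board top is z≈0.012. The barrel is at about (0.468, -0.164) with its cap top at 0.089, as expected (12+5+72). The lid leans back, so its angle is about 1.85. The pad is at (0.518, 0.185) with x at -10°. The jaws are already aligned with the case y axis.

```bash
python3 -m pendant '0 -.69 -.82 0 0 0;0 -.69 -.82 0 0 0;0 -.69 -.82 0 0 0;0 -.69 -.82 0 0 0;0 -.69 -.82 0 0 0;0 -.69 -.82 0 0 0;0 -.69 -.82 0 0 0;0 -.69 -.82 0 0 0' .38 20
python3 -m pendant '0 -.69 -.82 0 0 0;0 -.69 -.82 0 0 0;0 -.69 -.82 0 0 0;0 -.69 -.82 0 0 0;0 -.69 -.82 0 0 0;0 -.69 -.82 0 0 0;0 -.69 -.82 0 0 0;0 -.69 -.82 0 0 0'
python3 - <<'E'
from h import *
print(r.read_state()["joint_positions"])
print(rel([.468,-.164,.2]))
im,d,K,Rm,t=cam("wrist"); cv2.imwrite("pics/w1.png",im); P=cloud(d,K,Rm,t)
hsv=cv2.cvtColor(im,cv2.COLOR_BGR2HSV)
m=((hsv[...,0]<10)|(hsv[...,0]>170))&(hsv[...,1]>130)&(d>0)&(P[...,2]>.084)&(P[...,2]<.096)
q=P[m]; print(len(q),cv2.minEnclosingCircle((q[:,:2]*1000).astype(np.float32)),np.median(q,0))
E
```

```text
time: 0.9
ee_pos: [0.3163, -0.3831, 0.2225]
eef_rot: [-0.701, -0.094, 0.701, -0.094]
ft_force: [-0.6, -0.5, -0.4]
width: 0.0601
time: 1.7
ee_pos: [0.4687, -0.1642, 0.2222]
eef_rot: [-0.701, -0.093, 0.701, -0.093]
ft_force: [-0.7, -1.2, -0.7]
width: 0.06
[ 0.73162658  0.0815781  -0.50814061  1.76884764  0.04133026  1.30240469
 -1.09295307]
[ 0.089 -0.001  0.002]
558 ((514.2821655273438, -165.03604125976562), 62.55883026123047) [ 0.46588447 -0.16432838  0.08921166]
```

View pics/w1.png

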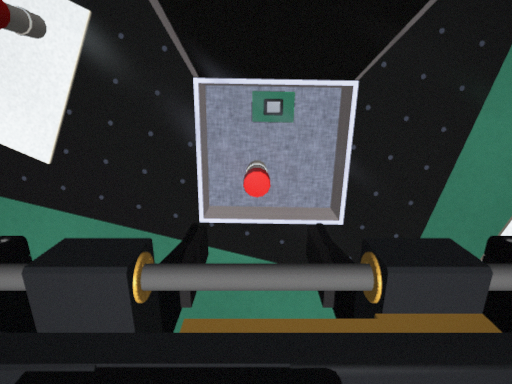

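The wrist view shows the cap at (257,182), clear of the case walls, and its median position agrees within 3 mm. Now descend and grip.

```bash
python3 -m pendant '.15 0 .005 0 0 0;.3 0 .008 0 0 0;.42 0 .008 0 0 0;.52 0 .008 0 0 0;.6 0 .008 0 0 0;.66 0 .008 0 0 0;.66 0 .008 0 0 0;.66 0 .008 0 0 0'
python3 -m pendant '0 0 0 0 0 0;0 0 0 0 0 0;0 0 0 0 0 0;0 0 0 0 0 0;0 0 0 0 0 0;0 0 0 0 0 0' -1 20
```

```text
time: 2.55
ee_pos: [0.4668, -0.1644, 0.0578]
eef_rot: [-0.701, -0.093, 0.701, -0.093]
ft_force: [0.3, -0.1, 0.2]
width: 0.06
time: 3.15
ee_pos: [0.4674, -0.1631, 0.0577]
eef_rot: [0.701, 0.094, -0.701, 0.094]
ft_force: [0.1, -0.0, 1.5]
width: 0.0282
```

```bash
python3 -m pendant '-.06 0 0 0 0 0;-.16 0 0 0 0 0;-.28 0 0 0 0 0;-.4 0 0 0 0 0;-.48 0 0 0 0 0;-.48 0 0 0 0 0'
python3 - <<'E'
from h import *
print(rel([.474,.193,.18]))
im,d,K,Rm,t=cam("wrist"); cv2.imwrite("pics/w2.png",im)
E
```

```text
time: 3.75
ee_pos: [0.4687, -0.1633, 0.1802]
eef_rot: [0.702, 0.093, -0.7, 0.095]
ft_force: [-0.6, 0.2, -1.6]
width: 0.0282
[-0.002 -1.37  -0.395]
```

View pics/w2.png

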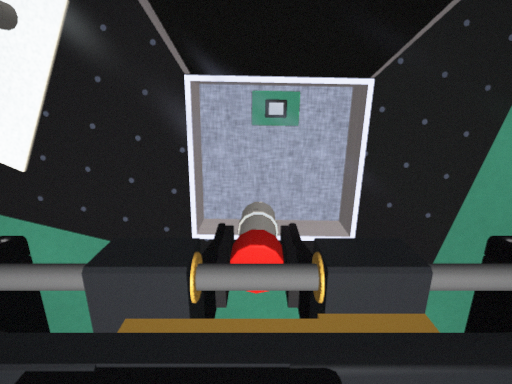

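The barrel hangs upright between the pads (cap at 257,262), and the case is empty. Now carry it over.

```bash
python3 -m pendant '0 -.1 -.03 0 0 0;0 -.25 -.07 0 0 0;0 -.42 -.12 0 0 0;0 -.6 -.17 0 0 0;0 -.685 -.2 0 0 0;0 -.685 -.2 0 0 0;0 -.685 -.2 0 0 0'
python3 -m pendant '0 -.15 -.04 0 0 0;0 -.3 -.08 0 0 0;0 -.45 -.13 0 0 0;0 -.58 -.17 0 0 0;0 -.65 -.19 0 0 0;0 -.685 -.195 0 0 0;0 -.685 -.195 0 0 0;0 -.685 -.195 0 0 0'
python3 - <<'E'
from h import *
print(r.read_state()["joint_positions"],rel([.474,.193,.0605],[-.7015,-.0935,.7005,-.094]))
im,d,K,Rm,t=cam("wrist"); P=cloud(d,K,Rm,t); cv2.imwrite("pics/w3.png",im)
q=P[(P[...,2]>.016)&(P[...,2]<.021)&(d>0)&(im.min(-1)>150)];print(len(q),np.median(q,0))
E
```

```text
time: 4.5
ee_pos: [0.4699, 0.0152, 0.1764]
eef_rot: [-0.7, -0.094, 0.701, -0.094]
ft_force: [0.9, -0.2, -1.6]
width: 0.0281
time: 5.3
ee_pos: [0.4728, 0.1916, 0.1771]
eef_rot: [-0.701, -0.093, 0.701, -0.093]
ft_force: [-0.6, -0.6, -1.0]
width: 0.028
[ 0.27450924  0.19549824 -0.8229408   1.78616148  0.15241737  1.22632938
 -1.8977434 ] [ 0.466 -0.005 -0.006 -0.001  0.001  0.   ]
30889 [0.51846821 0.19568452 0.01827509]
```

View pics/w3.png

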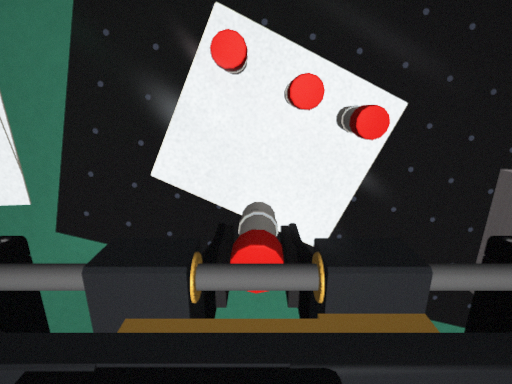

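The barrel is held upright (258,262) over the free half of the pad, with the three others well clear (228,50), (306,91), (370,122). Now lower it.

```bash
python3 -m pendant '.12 0 0 0 0 0;.25 0 0 0 0 0;.35 0 0 0 0 0;.41 0 0 0 0 0;.44 0 0 0 0 0;.455 0 0 0 0 0;.46 0 0 0 0 0;.46 0 0 0 0 0'
python3 -m pendant '.003 0 0 0 0 0;.006 0 0 0 0 0;.006 0 0 0 0 0'
```

```text
time: 6.15
ee_pos: [0.4731, 0.1935, 0.0633]
eef_rot: [0.701, 0.094, -0.7, 0.094]
ft_force: [-0.4, -0.1, -1.6]
width: 0.028
time: 6.45
ee_pos: [0.4727, 0.1934, 0.0612]
eef_rot: [0.701, 0.094, -0.701, 0.094]
ft_force: [-0.1, 0.1, -1.5]
width: 0.0279
```

```bash
python3 -m pendant '.003 0 0 0 0 0;.006 0 0 0 0 0;.006 0 0 0 0 0;.006 0 0 0 0 0'
python3 -m pendant '.002 0 0 0 0 0;.004 0 0 0 0 0;.004 0 0 0 0 0;.004 0 0 0 0 0'
```

```text
time: 6.85
ee_pos: [0.4725, 0.1934, 0.0595]
eef_rot: [-0.701, -0.094, 0.701, -0.094]
ft_force: [-0.6, -0.6, -0.6]
width: 0.0281
time: 7.25
ee_pos: [0.4728, 0.1935, 0.0587]
eef_rot: [0.701, 0.094, -0.701, 0.094]
ft_force: [0.5, -0.2, 2.8]
width: 0.028
```

Contact is made at 0.0587, exactly as predicted. Open partly, then fully, and rise.

```bash
python3 -m pendant '0 0 0 0 0 0;0 0 0 0 0 0;0 0 0 0 0 0;0 0 0 0 0 0' .38
python3 -m pendant '-.05 0 0 0 0 0;-.15 0 0 0 0 0;-.3 0 0 0 0 0;-.45 0 0 0 0 0;-.6 0 0 0 0 0;-.76 0 0 0 0 0;-.76 0 0 0 0 0;-.76 0 0 0 0 0'
python3 - <<'E'
from h import *
np.set_printoptions(precision=4,suppress=True)
im,d,K,Rm,t=cam("top"); P=cloud(d,K,Rm,t); cv2.imwrite("pics/t2.png",cv2.resize(im[90:330,60:440],None,fx=2,fy=2))
hsv=cv2.cvtColor(im,cv2.COLOR_BGR2HSV); X,Y,Z=np.moveaxis(P,-1,0)
red=((hsv[...,0]<10)|(hsv[...,0]>170))&(hsv[...,1]>130)&(Z>.07)&(X<.65)&(Y>-.3)
k,l,st,c=cv2.connectedComponentsWithStats(red.astype(np.uint8))
for i in range(1,k):
    if st[i,4]>20: print(c[i],st[i,4],np.median(P[l==i],0))
im,d,K,Rm,t=cam("wrist"); P=cloud(d,K,Rm,t); cv2.imwrite("pics/w4.png",im)
E
```

```text
time: 7.65
ee_pos: [0.4725, 0.1934, 0.0584]
eef_rot: [-0.701, -0.094, 0.701, -0.094]
ft_force: [0.1, 0.5, 0.0]
width: 0.0525
time: 8.45
ee_pos: [0.4728, 0.1937, 0.2498]
eef_rot: [0.702, 0.094, -0.7, 0.094]
ft_force: [-0.0, 0.9, -0.8]
width: 0.0599
[147.7984 205.7177] 124 [0.5819 0.2437 0.0904]
[203.8257 217.422 ] 109 [0.5606 0.1164 0.0904]
[167.7308 259.7692] 26 [0.4638 0.1884 0.0898]
```

View pics/w4.png

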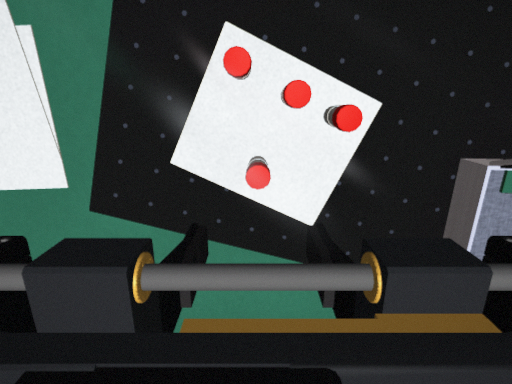

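The barrel stands upright on the pad (cap at 257,176) and the other three look undisturbed. Next I'll shut the fingers and go over the lid to behind it.

```bash
python3 -m pendant '-.12 .1 -.02 0 0 0;-.14 .25 -.06 0 0 0;-.14 .42 -.1 0 0 0;-.14 .6 -.14 0 0 0;-.14 .73 -.18 0 0 0;-.14 .73 -.18 0 0 0;-.14 .73 -.18 0 0 0' -1
python3 -m pendant '0 .15 -.04 0 0 0;0 .3 -.08 0 0 0;0 .45 -.12 0 0 0;0 .6 -.15 0 0 0;0 .7 -.175 0 0 0;0 .73 -.18 0 0 0;0 .73 -.18 0 0 0;0 .73 -.18 0 0 0'
python3 - <<'E'
from h import *
np.set_printoptions(precision=4,suppress=True)
print(r.read_state()["joint_positions"],rel([.654,-.134,.2],[-.7015,-.0935,.7005,-.094]))
im,d,K,Rm,t=cam("scene"); P=cloud(d,K,Rm,t); cv2.imwrite("pics/s2.png",cv2.resize(im[60:320,80:380],None,fx=2,fy=2))
E
```

```text
time: 9.25
ee_pos: [0.5635, 0.0289, 0.2821]
eef_rot: [-0.7, -0.094, 0.702, -0.093]
ft_force: [0.4, 1.3, 0.7]
width: 0.0118
time: 10.05
ee_pos: [0.655, -0.1326, 0.2836]
eef_rot: [0.701, 0.095, -0.701, 0.094]
ft_force: [-0.3, 0.6, -1.8]
width: 0.0005
[ 0.5342  0.4738 -0.6056  1.2052  0.2619  1.5387 -1.3289] [0.335 0.005 0.005 0.002 0.001 0.001]
```

View pics/s2.png

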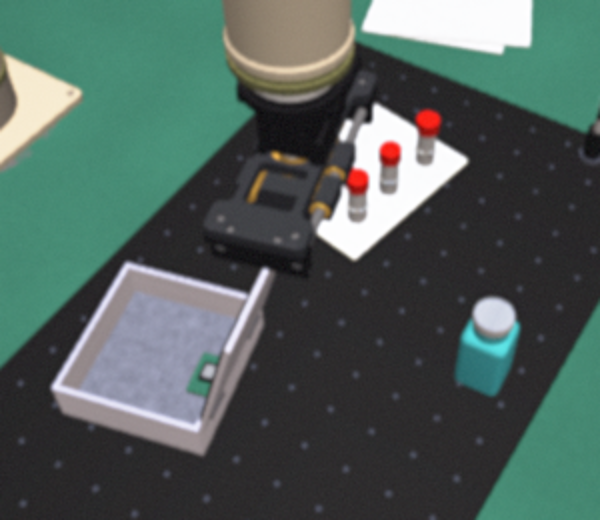

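The scene picture (crop) shows three barrels upright on the pad, the empty case, the bottle standing, and the gripper body at about (265,210). I'll check that against the projected TCP and the lid before descending.

Run:
```python
from h import *
np.set_printoptions(precision=4,suppress=True)
s=r.read_state(); p=s["ee_pos"]; print(p)
im,d,K,Rm,t=cam("scene"); P=cloud(d,K,Rm,t)
for h in(0,.07,.15):
    c=Rm@(p+[0,0,h])+t; c=K@(c/c[2]); print("crop px",(c[:2]-[80,60])*2)
im=cv2.resize(im[60:320,80:380],None,fx=2,fy=2);cv2.imwrite("pics/s3.png",im[150:450,:400])
v,u=np.mgrid[130:200,190:230]
X,Y,Z=np.moveaxis(P,-1,0)
for y0 in range(60+190//2,60+280//2,8): print(y0,P[y0,80+265//2],P[y0,80+290//2])
```

```text
[ 0.655  -0.1326  0.2839]
crop px [299.5074 240.4113]
crop px [296.0255 182.6275]
crop px [291.3528 105.0833]
155 [ 0.6512 -0.1678  0.3756] [ 0.6674 -0.1574  0.3752]
163 [ 0.6505 -0.1688  0.3584] [ 0.67   -0.1622  0.3636]
171 [ 0.6804 -0.207   0.3956] [ 0.6964 -0.1985  0.3971]
179 [ 0.6887 -0.2188  0.3956] [ 0.7038 -0.2096  0.3958]
187 [ 0.688  -0.2197  0.3788] [ 0.7079 -0.2162  0.3882]
195 [ 0.6194 -0.14    0.2278] [ 0.7021 -0.2099  0.3596]
```

View pics/s3.png

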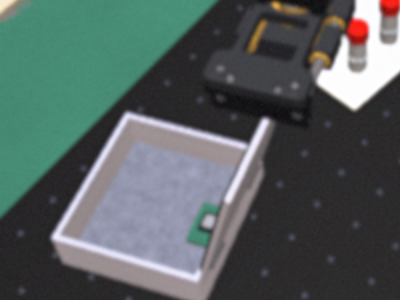

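The projection agrees: the body hides the fingers and the tip is about 20 mm behind the lid edge. Now descend, then push forward.

```bash
python3 -m pendant '.1 0 0 0 0 0;.2 0 0 0 0 0;.28 0 0 0 0 0;.31 0 0 0 0 0;.31 0 0 0 0 0;.31 0 0 0 0 0'
python3 -m pendant '0 0 .06 0 0 0;0 0 .12 0 0 0;0 0 .18 0 0 0;0 0 .24 0 0 0;0 0 .3 0 0 0;0 0 .3 0 0 0'
```

```text
time: 10.75
ee_pos: [0.6557, -0.1347, 0.2074]
eef_rot: [0.701, 0.094, -0.7, 0.094]
ft_force: [0.0, -0.5, -0.1]
width: 0.0005
time: 11.35
ee_pos: [0.5826, -0.1556, 0.208]
eef_rot: [0.702, 0.093, -0.7, 0.094]
ft_force: [-0.0, 0.7, 0.5]
width: 0.0004
```

```bash
python3 -m pendant '.014 0 .09 0 0 0;.036 0 .17 0 0 0;.07 0 .25 0 0 0;.116 0 .324 0 0 0;.172 0 .39 0 0 0;.172 0 .39 0 0 0'
python3 - <<'E'
from h import *
np.set_printoptions(precision=4,suppress=True)
im,d,K,Rm,t=cam("scene"); P=cloud(d,K,Rm,t); cv2.imwrite("pics/s4.png",cv2.resize(im[60:320,80:380],None,fx=2,fy=2))
E
```

```text
time: 11.95
ee_pos: [0.4875, -0.181, 0.1624]
eef_rot: [-0.7, -0.093, 0.702, -0.093]
ft_force: [0.6, 1.2, 0.5]
width: 0.0005
```

View pics/s4.png

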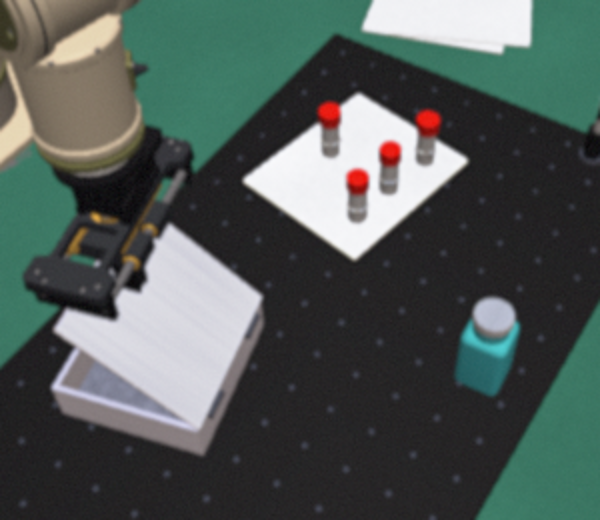

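The lid is now about 45° and following the fingertips, and all four barrels stand on the pad. Continue along the arc.

```bash
python3 -m pendant '.054 0 .055 0 0 0;.128 0 .1 0 0 0;.206 0 .136 0 0 0;.29 0 .16 0 0 0;.335 0 .17 0 0 0;.345 0 .17 0 0 0;.345 0 .17 0 0 0'
python3 -m pendant '.01 0 0 0 0 0;.02 0 0 0 0 0;.026 0 0 0 0 0;.026 0 0 0 0 0'
```

```text
time: 12.7
ee_pos: [0.4489, -0.1913, 0.0774]
eef_rot: [0.701, 0.094, -0.701, 0.094]
ft_force: [-1.0, -0.2, -0.3]
width: 0.0004
time: 13.1
ee_pos: [0.4479, -0.1916, 0.0703]
eef_rot: [0.701, 0.094, -0.701, 0.094]
ft_force: [-0.3, -0.4, 0.1]
width: 0.0004
```

Top of the shut lid should be at about z=0.068. Press in small steps.

```bash
python3 -m pendant '.004 0 0 0 0 0;.008 0 0 0 0 0;.012 0 0 0 0 0;.012 0 0 0 0 0'
python3 -m pendant '.004 0 0 0 0 0;.008 0 0 0 0 0;.008 0 0 0 0 0'
```

```text
time: 13.5
ee_pos: [0.4479, -0.1917, 0.0687]
eef_rot: [-0.701, -0.093, 0.701, -0.094]
ft_force: [-8.0, 3.2, 20.5]
width: 0.0008
time: 13.8
ee_pos: [0.448, -0.1918, 0.0684]
eef_rot: [-0.701, -0.093, 0.701, -0.094]
ft_force: [-17.6, 7.2, 44.3]
width: 0.0006
```

44 N with the lid unmoving, so it is home. Hold about 0.8 s, then release and rise.

```bash
python3 -m pendant '0 0 0 0 0 0;0 0 0 0 0 0;0 0 0 0 0 0;0 0 0 0 0 0;0 0 0 0 0 0;0 0 0 0 0 0;0 0 0 0 0 0;0 0 0 0 0 0'
python3 -m pendant '-.01 0 0 0 0 0;-.03 0 0 0 0 0;-.1 0 0 0 0 0;-.25 0 0 0 0 0;-.4 0 0 0 0 0;-.55 0 0 0 0 0;-.6 0 0 0 0 0;-.6 0 0 0 0 0'
python3 - <<'E'
from h import *
np.set_printoptions(precision=4,suppress=True)
for n in("top","scene"):
    im,d,K,Rm,t=cam(n); P=cloud(d,K,Rm,t); X,Y,Z=np.moveaxis(P,-1,0)
    L=P-np.array([.499,-.173,0]); a=np.deg2rad(14.2); lx=L[...,0]*np.cos(a)+L[...,1]*np.sin(a); ly=-L[...,0]*np.sin(a)+L[...,1]*np.cos(a)
    m=(abs(lx+5)<70)&(abs(ly)<70)&(Z>.04)&(Z<.12)
    A=np.c_[lx[m],ly[m],np.ones(m.sum())]; f=np.linalg.lstsq(A,Z[m],rcond=None)[0]
    m=(abs(lx)<75)&(abs(ly)<75)&(Z>.05)&(Z<.085)
    A=np.c_[lx[m],ly[m],np.ones(m.sum())]; f=np.linalg.lstsq(A,Z[m],rcond=None)[0]; print(n,"lid plane slope x,y, z0",f,m.sum())
    hsv=cv2.cvtColor(im,cv2.COLOR_BGR2HSV)
    red=((hsv[...,0]<10)|(hsv[...,0]>170))&(hsv[...,1]>130)&(Z>.084)&(X<.65)&(Y>-.3)
    k,l,st,c=cv2.connectedComponentsWithStats(red.astype(np.uint8))
    for i in range(1,k):
        if st[i,4]>20: print(np.median(P[l==i],0),np.percentile(Z[l==i],95))
cv2.imwrite("pics/s5.png",cv2.resize(im[60:320,80:380],None,fx=2,fy=2))
E
```

```text
time: 14.6
ee_pos: [0.448, -0.1918, 0.0684]
eef_rot: [-0.701, -0.093, 0.701, -0.094]
ft_force: [-18.2, 6.3, 43.9]
width: 0.0004
time: 15.4
ee_pos: [0.4487, -0.192, 0.2169]
eef_rot: [0.702, 0.093, -0.7, 0.094]
ft_force: [0.1, 0.1, -1.0]
width: 0.0004
top lid plane slope x,y, z0 [-0.0022 -0.0032  0.0688] 3954
[0.5833 0.2442 0.0906] 0.09301941554772032
[0.5695 0.1766 0.0906] 0.09307806077146065
[0.5606 0.1164 0.091 ] 0.09297487457406274
[0.4723 0.1928 0.0907] 0.09315167701063592
scene lid plane slope x,y, z0 [-0.0027  0.0035  0.0668] 7583
[0.4735 0.1891 0.0888] 0.09072396724292506
[0.5839 0.2416 0.0885] 0.09099922103091604
[0.5707 0.1722 0.0885] 0.0918122041007501
[0.5619 0.1125 0.0886] 0.09181748539792059
```

View pics/s5.png

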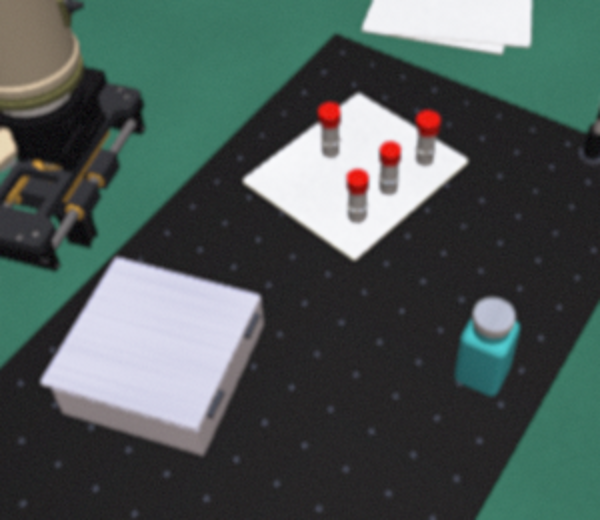

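The lid is flat and shut (plane slope under 0.004 rad, z≈0.068), four barrels stand on the pad, and the bottle is still in place.

```bash
python3 -c "
from bench import close_job; print(close_job())"
```

```text
the job is handed in; nothing more can be done
None
```

The job is done and handed in at about 15.5 s of robot time. I took the barrel out of the case and stood it upright on the free half of the pad, at about (0.473, 0.193). I then swung the lid shut with the closed fingertips, held it at about 44 N vertical for about 0.8 s, and withdrew.

**Last checks:**
- **Lid:** it is flat, with a tilt under 0.004 rad and its top at 0.067–0.069 m against the expected 0.068 m. It did not move further while I pressed.
- **Barrels:** all four cap tops are at the same height on the pad, and the three others are within about 1–2 mm of where they started.
- **Bottle:** it stands where it was by eye; I did not re-measure it.
- **Disagreements:** the two cameras differ by about 2 mm in height and 2–5 mm in position, a little more than the stated calibration. While pressing there was also a sideways force of about 19 N. No check failed.

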